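# Open the spring lid of the drive jig and fit the drive sleeve

### The arm

A 6-joint arm with a two-finger parallel gripper is mounted at the origin on the work surface. World frame = base frame: x ahead of the robot, y to its left, z up, the work surface at z = 0. Lengths are in m, angles in degrees, forces in N, time in s.
With the tool pointing down it reaches from about 0.375 to 0.9 m from the base axis. Payload 3.1 kg.
Tool frame: the origin (TCP) lies on the centre line of the jaws, within the pads' length; the fingertips stand 14 mm ahead of it and the grasp point (between the pads) lies 5 mm behind it (bot.tips_ahead is the distance from the TCP to the fingertips, in m); z points along the fingers, y is the line along which they close (so a half turn about z gives the same grasp; the last joint's range is limited). The gripper opens to 87 mm and grips with 3 to 60 N. Pads are 19 mm wide; open, the fingers measure 117 mm over their backs; the gripper's body (75 mm by 190 mm) begins 51 mm behind the grasp point.
Start: joints at [55.204, 30.224, 82.088, -0, 67.689, -10.227], TCP at [0.26, 0.568, 0.237] pointing down, gripper open.
Joint ranges: [-176.69, 176.69], [-43.24, 126.21], [12.49, 139.97], [-82, 262], [0, 151.66], [-163.58, 163.58]. Speed limits (degrees/s): [159.86, 159.86, 180, 180, 180, 180].

### API

Orientations are given as a 3x3 rotation matrix whose columns are the frame's x, y, z axes.
In Python, from rig import bot gives the robot as it stands.
- The arm moves only by the tool play_rows, never from a script. Its argument "moves" is a list that holds one entry, the list of rows, each a list of 6 numbers: the shift along the tool's x, y, z in mm, then the turn, a rotation vector about the tool's x, y, z in rad. A call has 1 to 5 rows; each row shifts and turns the commanded pose from where the row before left it, along the tool's axes as they then stand; what a row does not reach is not made up. A row lasts 1/10 s, in which the tool goes at most 50 mm and 8.59 degrees, less where a joint would pass 70% of its speed; a pose out of reach is approached as far as the arm can. A call with a gripper value outside its range is refused whole. "fingers" is the opening, from -1 (shut) to 1 (fully open), set as the call begins (left out, the last holds). The fingers move at their own pace and stop on an object; the grip force is fixed at half the most. Time passes only in rows, so rows that do not move let the fingers close. It gives the time, the measured TCP pose, the force, the opening and the grip force at its end, in the units of the state.
- bot.read_state(): the state, without advancing time (a new reading comes with each control period).
- bot.capture(name): name is "side" or "top"; returns a dict with "image" (420x560x3 uint8, blue, green, red), "fx", "fy", "cx", "cy" (pixels), "R" (3x3) and "t" (3): a world point X has camera coordinates R X + t. Camera axes: x right, y down, z forward; pixel columns grow to the right and rows downward; lengths in m; the calibration is good to about 2 mm. A picture is of the moment at which its call begins. There is no depth.
- bot.hand_in(): hands the job in; it is judged then, once.
Trained networks look in a picture, given as the dict that the camera call returned (one of the last four; its "shot" number tells which), for a name from the list of things; names that differ only in an ending like _2 or _b are one class to them, and where a whole thing is asked for, a point or a joint stands for the part that bears it (a point fixed in the world has none). Each returns a list of dicts, best first, with "confidence" (0 to 1); they miss things now and then, are a little off and sometimes report something else, mostly with a low value. They report only what shows in the picture. A call takes as long as a camera call. They do not tell look-alikes from the thing itself.
- bot.search_frame(picture, query): "centre" ([column, row] in pixels, amid what is visible of it).
- bot.silhouettes(picture, query): "pixels" (420x560 bool, what is visible of it) and "centre" ([column, row] in pixels, amid what is visible of it).
- bot.pinpoint(picture, query): "centre" ([column, row] in pixels: a listed point, or the origin of a listed thing).
The state is a dict: "time_s": time; "joint_positions": joint angles; "qvel": joint speeds; "tau": joint torques, N m; "position": TCP position; "tcp_rot": TCP orientation; "force": force on the tool from outside, world axes, zero at the start; "moment": the same for the moment, N m; "opening": opening from 0.0 (shut) to 1.0 (fully open); "grasp_force": force on a finger pad.
Only numpy, scipy, OpenCV 4.12 (cv2) and the standard library are available. Lean on these libraries where they do the work, as an engineer would, in place of code of your own. Each camera call takes 0.05 s, during which the arm holds its last target. There are 200 camera calls.

### The job

Press the green release button of the drive jig so that its yellow lid springs fully open. Then take the drive sleeve that lies on its side, stand it upright on the desk with its socket mouth down and let go of it. Then take it again from above, set it on the jig's square spindle and turn it while pressing down until it drops fully home; let go, and leave the lid open and the other things on the desk where they are.

Things in the scene. Friction and masses are not known exactly. Their poses are not given: they have to be found in the camera images.
- jig: Drive jig fixed to the desk: grey block 160 (its x) x 260 (its y) x 50 mm high. Its origin lies on the desk under the spindle axis; the block runs from -165 to +95 mm along its y and +-80 mm along its x. A yellow clear-topped lid (shell 150 x 170 mm, 55 mm high) covers the spindle, from y = -75 to y = +95 mm, hinged along its +y edge on the block's top. A black latch housing 26 mm high stands at y = -89 to -107 mm, and the green button beyond it at y = -137 mm.
- button_top (a point): Centre of the top face of the round green release button (36 mm across, in a black collar 12 mm high), 70 mm above the desk when not pressed. It is pressed straight down: travel 8 mm, about 2 N to start and 6 N fully down; the latch lets go after 5 mm.
- button (a joint): Travel of the button in m: 0 up, 0.008 fully pressed.
- lid (a joint): Opening angle of the lid in rad: 0 shut and latched, 2.0 open against its stop. A spring swings it open, up and towards the jig's +y, within about a second when the latch lets go, and holds it there.
- spindle_seat (a point): On the spindle axis, on the top face of the round steel shoulder (48 mm across), 56 mm above the desk. A square steel shaft, 20 mm across flats, stands 32 mm above it, its last 5 mm chamfered by 2.5 mm a side. The shaft's angle about the vertical is different each time and does not show in this pose; its drive is braked, so it does not turn with the sleeve. z is up.
- sleeve: Drive sleeve, 0.2 to 0.4 kg: aluminium bar 44 x 44 mm, 100 mm long, with an orange closed end and a square socket in the other end. It lies on one of its flats; origin: centre of that flat, so its axis is 22 mm along its z. Its x axis runs along the bar from the socket mouth (-50 mm) to the orange closed end (+50 mm). It balances about 4 mm from its middle towards the closed end. Upright with the mouth down its x axis points up.
- sleeve_mouth (a point): Centre of the sleeve's socket mouth, in the end face; axes as sleeve. The socket is 22 mm square, sides parallel to the outer flats, 42 mm deep. Home on the spindle, this point lies on spindle_seat; until the squares line up (every 90 degrees) the sleeve stays about 30 mm higher.
- estop: Yellow emergency-stop box 70 x 70 x 50 mm with a red mushroom button on top (78 mm in all); loose, not part of the job. Origin: centre of its underside.
- mouse: Black computer mouse 105 x 60 x 32 mm; loose, not part of the job. Origin: centre of its underside.
- screwdriver: Screwdriver lying on the desk along its x, about 200 mm long; loose, not part of the job. Origin: about its middle, on the desk.
Not all that is in view belongs to the job. What is meant by the sleeve is not blue, and is the smaller of those in its own colour.

How it is judged (in metres and radians):
On the way, in this order (a step that is already met when the one before it is completed fails the run):
1. the lid has sprung open to its stop (value of joint lid above 1.9 rad), for 0.2 s.
2. the sleeve stands upright on the desk, mouth down, let go (angle between sleeve's own x axis and vertical below 0.08 rad and height (world z) of sleeve_mouth below 0.006 m and contact force between the fingers and sleeve below 0.05 N and linear speed of sleeve below 0.02 m/s), for 0.2 s.
At the end, for the whole second after the job is handed in: The lid is open against its stop (above 1.9 rad); the sleeve stands upright on the spindle (within 0.08 rad), mouth down, its mouth within 4 mm of the shoulder in height and 4 mm sideways, at rest and released (value of joint lid above 1.9 rad and horizontal distance between sleeve_mouth and spindle_seat below 0.004 m and z of sleeve_mouth in the frame of spindle_seat below 0.004 m and angle between sleeve's own x axis and vertical below 0.08 rad and linear speed of sleeve below 0.02 m/s); the robot touches nothing.
It fails at once if a bystander (emergency-stop box, mouse, screwdriver) is moved more than 25 mm (distance of any of estop, mouse, screwdriver from where it was at the start of the episode above 0.025 m).
It also fails if it takes over 72 s, if anything falls off the work surface, if the arm or the gripper's body presses on something with over 40 N, if the wrist force passes 120 N, or if a joint passes its speed limit or range.

## Working session

There is one attempt and no reset: what is moved stays moved. The work goes in short steps, Python scripts to look and compute and a tool call to move; the robot and the scene stay as the last step left them, time stands still between calls to the robot, and variables do not carry over. Pictures are saved under pics/ and viewed, at most 12 in all, crops included, and the job is handed in when it is done.

Besides the shell and the picture viewer there is one more tool, called after "Call:" in YAML: its name, and indented under it one key for each argument. play_rows: Moves the arm, as the interface text tells. Its arguments: {"type":"object","properties":{"moves":{"type":"array","items":{"type":"array","items":{"type":"array","items":{"type":"number"}}}},"fingers":{"type":"number"}},"required":["moves"]}

```bash
mkdir -p pics; ls; cat > h.py <<'E'
from rig import bot
import numpy as np, cv2
def ray(p,uv):
    d=np.array([(uv[0]-p['cx'])/p['fx'],(uv[1]-p['cy'])/p['fy'],1.]);R=np.array(p['R']);t=np.array(p['t'])
    return -R.T@t, R.T@d
def atz(p,uv,z):
    o,d=ray(p,uv); return o+d*(z-o[2])/d[2]
def proj(p,X):
    c=np.array(p['R'])@np.array(X)+np.array(p['t']); return np.array([p['fx']*c[0]/c[2]+p['cx'],p['fy']*c[1]/c[2]+p['cy']])
def tri(p,a,q,b):
    o,d=ray(p,a);o2,d2=ray(q,b)
    s=np.linalg.lstsq(np.c_[d,-d2],o2-o,rcond=None)[0]
    A=o+d*s[0];B=o2+d2*s[1]; return (A+B)/2,np.linalg.norm(A-B)
E
cat > a.py <<'E'
from h import *
np.set_printoptions(precision=4,suppress=True)
T=bot.capture("top");S=bot.capture("side")
cv2.imwrite("pics/t0.png",T['image']);cv2.imwrite("pics/s0.png",S['image'])
for n,p in(("top",T),("side",S)):
    print(n,-np.array(p['R']).T@p['t'])
    for q in["button_top","spindle_seat","sleeve","sleeve_mouth","jig","estop","mouse","screwdriver"]:
        print(n,q,[(np.round(r['centre'],1).tolist(),round(r['confidence'],2),atz(p,r['centre'],{'button_top':.07,'spindle_seat':.056,'sleeve_mouth':.022}.get(q,0))[:2].round(4).tolist()) for r in bot.pinpoint(p,q)])
print(bot.read_state())
E
python3 a.py
```

```text
pics
top [ 0.3255 -0.0549  1.2193]
top button_top [([202.0, 204.4], 0.77, [0.5513, 0.0827])]
top spindle_seat [([426.8, 260.9], 0.73, [0.4159, -0.4404])]
top sleeve [([367.2, 285.9], 0.85, [0.3612, -0.31]), ([287.2, 294.3], 0.71, [0.3433, -0.1159]), ([311.3, 220.9], 0.67, [0.5216, -0.1784])]
top sleeve_mouth [([293.9, 222.4], 0.74, [0.5147, -0.1339]), ([279.6, 318.5], 0.69, [0.2872, -0.0961]), ([388.0, 287.4], 0.59, [0.3565, -0.3548])]
top jig [([151.1, 205.8], 0.81, [0.5624, 0.2161])]
top estop [([363.0, 147.0], 0.97, [0.7104, -0.3144])]
top mouse [([249.2, 153.8], 0.73, [0.694, -0.0259])]
top screwdriver [([426.4, 260.6], 0.79, [0.421, -0.458])]
side [ 0.3507 -1.006   0.7937]
side button_top [([279.2, 168.4], 0.68, [0.5508, 0.1006])]
side spindle_seat []
side sleeve [([219.0, 246.8], 0.74, [0.3561, -0.1219]), ([282.8, 255.7], 0.73, [0.5077, -0.1832]), ([227.6, 304.6], 0.6, [0.36, -0.3129])]
side sleeve_mouth [([191.8, 234.0], 0.97, [0.2922, -0.0859]), ([227.8, 317.2], 0.95, [0.3571, -0.3658]), ([284.5, 230.5], 0.86, [0.5249, -0.1157])]
side jig [([274.7, 165.0], 0.69, [0.5597, 0.2298])]
side estop [([380.6, 282.8], 0.73, [0.7124, -0.3133])]
side mouse [([335.3, 213.1], 0.87, [0.6811, -0.0436]), ([281.5, 172.1], 0.38, [0.5734, 0.1855])]
side screwdriver [([267.4, 354.0], 0.86, [0.4257, -0.4531])]
{'time_s': 0.9, 'joint_positions': array([ 55.2056,  30.2219,  82.0874,  -0.0012,  67.6887, -10.2265]), 'qvel': array([ 0.1225, -0.0049,  0.0568, -0.0479,  0.0478,  0.0152]), 'tau': array([  0.0013, -43.9999, -17.6989,   0.0635,   0.0503,  -0.    ]), 'position': array([0.2598, 0.5684, 0.2366]), 'tcp_rot': array([[-0.9095,  0.4158,  0.    ],
       [ 0.4158,  0.9095,  0.    ],
       [-0.    ,  0.    , -1.    ]]), 'force': array([-0.2139,  0.0387,  0.3777]), 'moment': array([ 0.0051, -0.0115,  0.0044]), 'grasp_force': 0.0, 'opening': 1.0018715289625955}
```

View pics/t0.png

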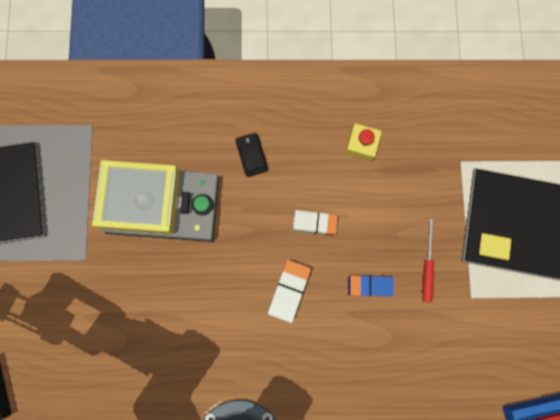

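View pics/s0.png

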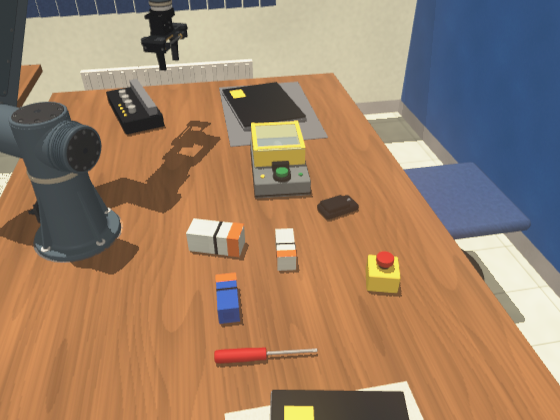

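The top view shows the jig at the left with its button at (202,204). The sleeve is the smaller white bar at (315,222), with its orange end on the right, towards -y. The bigger white look-alike is at (290,291) and the blue one at (371,286). The button's side pinpoint is a few pixels off the green, so I'll refine with masks.

```bash
cat > b.py <<'E'
from h import *
np.set_printoptions(precision=4,suppress=True)
T=bot.capture("top");S=bot.capture("side")
c={}
for n,p,win in(("t",T,(180,190,225,220)),("s",S,(265,160,300,185))):
    I=p['image'].astype(int);m=(I[...,1]>I[...,2]*1.4)&(I[...,1]>I[...,0]*1.4)&(I[...,1]>50)
    k=np.zeros_like(m);k[win[1]:win[3],win[0]:win[2]]=1
    v,u=np.nonzero(m&k);c[n]=(u.mean(),v.mean());print(n,c[n],len(u),(u.min()+u.max())/2,(v.min()+v.max())/2)
    print(atz(p,c[n],.07))
print("btn",tri(T,c['t'],S,c['s']))
for n,p in(("t",T),("s",S)):
  for r in bot.silhouettes(p,"sleeve"):
    m=r['pixels'].astype(np.uint8);(cc,wh,a)=cv2.minAreaRect(cv2.findNonZero(m))
    print(n,r['centre'],r['confidence'],m.sum(),cc,wh,a,atz(p,cc,.044))
    if n=="t" and abs(cc[0]-315)<15:
        b=cv2.boxPoints((cc,wh,a));print(np.array([atz(T,x,.044) for x in b]))
    if n=="s" and m.sum()<2000: print(cv2.boxPoints((cc,wh,a)))
E
python3 b.py
```

```text
t (np.float64(201.22566371681415), np.float64(203.10176991150442)) 226 201.0 203.0
[0.5544 0.0845 0.07  ]
s (np.float64(281.8543689320388), np.float64(171.36893203883494)) 103 287.5 171.5
[0.5554 0.0839 0.07  ]
btn (array([0.555 , 0.0846, 0.0695]), np.float64(0.0010714802766963176))
t [313.9, 222.0] 0.97 879 (314.58465576171875, 223.32310485839844) (42.916015625, 21.333972930908203) 7.125016689300537 [ 0.5086 -0.1816  0.044 ]
[[ 0.4901 -0.1275  0.044 ]
 [ 0.541  -0.1347  0.044 ]
 [ 0.5273 -0.2361  0.044 ]
 [ 0.4765 -0.2282  0.044 ]]
t [372.6, 286.3] 0.86 873 (370.4919128417969, 286.2112121582031) (45.58168411254883, 19.447158813476562) 2.2025980949401855 [ 0.3591 -0.3084  0.044 ]
t [289.3, 292.2] 0.82 1473 (289.0278625488281, 291.6347351074219) (26.994346618652344, 57.905704498291016) 19.29004669189453 [ 0.3487 -0.1181  0.044 ]
s [283.9, 248.9] 0.95 788 (285.2154846191406, 249.663818359375) (42.221134185791016, 19.495712280273438) 86.633544921875 [ 0.5084 -0.2097  0.044 ]
[[274.2448 229.1621]
 [293.7069 228.0173]
 [296.1862 270.1655]
 [276.7241 271.3104]]
s [215.9, 238.4] 0.83 1820 (214.97950744628906, 237.22543334960938) (58.486083984375, 33.769832611083984) 5.194429397583008 [ 0.3489 -0.1346  0.044 ]
[[184.3279 251.3935]
 [187.3853 217.7623]
 [245.6311 223.0574]
 [242.5738 256.6885]]
s [226.0, 299.6] 0.73 1013 (226.79441833496094, 298.1217956542969) (49.231712341308594, 21.23162078857422) 85.91438293457031 [ 0.3595 -0.3335  0.044 ]
[[214.4518 274.3248]
 [235.6294 272.8121]
 [239.1371 321.9188]
 [217.9594 323.4315]]
```

Call:
play_rows:
  moves:
    - [[-31.3, -21.1, 0, 0, 0, 0], [-31.3, -21.1, 0, 0, 0, 0], [-31.3, -21.1, 0, 0, 0, 0], [-31.3, -21.1, 0, 0, 0, 0], [-31.3, -21.1, 0, 0, 0, 0]]
  fingers: -1

```text
time_s: 1.6
position: [0.3589, 0.4062, 0.2367]
tcp_rot: [[-0.91, 0.415, 0.0], [0.415, 0.91, 0.0], [-0.0, 0.0, -1.0]]
force: [1.6, 0.3, -0.7]
opening: 0.629
grasp_force: 0.0
```

Call:
play_rows:
  moves:
    - [[-31.3, -21.1, 0, 0, 0, 0], [-31.3, -21.1, 0, 0, 0, 0], [-31.3, -21.1, 0, 0, 0, 0], [-31.3, -21.1, 0, 0, 0, 0], [-31.3, -21.1, 0, 0, 0, 0]]

```text
time_s: 2.1
position: [0.4575, 0.245, 0.2368]
tcp_rot: [[-0.909, 0.416, 0.001], [0.416, 0.909, 0.0], [-0.0, 0.0, -1.0]]
force: [-0.2, 0.5, 0.1]
opening: 0.175
grasp_force: 0.0
```

Call:
play_rows:
  moves:
    - [[-31.3, -21.1, 0, 0, 0, 0], [-31.3, -21.1, 0, 0, 0, 0], [-31.3, -21.1, 0, 0, 0, 0], [-31.3, -21.1, 0, 0, 0, 0], [-31.3, -21.1, 0, 0, 0, 0]]

```text
time_s: 2.6
position: [0.556, 0.0839, 0.2367]
tcp_rot: [[-0.909, 0.416, 0.0], [0.416, 0.909, 0.0], [-0.0, 0.0, -1.0]]
force: [0.2, 0.8, -0.1]
opening: 0.005
grasp_force: 0.0
```

Call:
play_rows:
  moves:
    - [[0, 0, 14, 0, 0, 0.1416], [0, 0, 14, 0, 0, 0.1416], [0, 0, 14, 0, 0, 0.1416], [0, 0, 14, 0, 0, 0.1416], [0, 0, 14, 0, 0, 0.1416]]

```text
time_s: 3.1
position: [0.5554, 0.0852, 0.1661]
tcp_rot: [[-0.415, 0.91, 0.0], [0.91, 0.415, -0.0], [-0.0, 0.0, -1.0]]
force: [0.2, 0.3, -0.1]
opening: 0.007
grasp_force: 0.0
```

Call:
play_rows:
  moves:
    - [[0, 0, 14, 0, 0, 0.1416], [0, 0, 14, 0, 0, 0.1416], [0, 0, 14, 0, 0, 0.1416], [0, 0, 14, 0, 0, 0.1416], [0, 0, 0, 0, 0, 0]]

```text
time_s: 3.6
position: [0.5541, 0.0854, 0.109]
tcp_rot: [[0.132, 0.991, -0.004], [0.991, -0.132, 0.0], [-0.0, -0.004, -1.0]]
force: [-0.6, -0.6, -0.6]
opening: 0.001
grasp_force: 0.0
```

Call:
play_rows:
  moves:
    - [[0, 0, 10, 0, 0, 0], [0, 0, 10, 0, 0, 0], [0, 0, 7, 0, 0, 0], [0, 0, 5, 0, 0, 0], [0, 0, 0, 0, 0, 0]]

```text
time_s: 4.1
position: [0.5557, 0.0853, 0.0803]
tcp_rot: [[0.131, 0.991, 0.001], [0.991, -0.131, -0.0], [-0.0, 0.001, -1.0]]
force: [-3.1, -1.4, 12.2]
opening: 0.004
grasp_force: 6.6
```

Call:
play_rows:
  moves:
    - [[0, 0, -20, 0, 0, 0], [0, 0, -30, 0, 0, 0], [0, 0, -40, 0, 0, 0], [0, 0, -40, 0, 0, 0], [0, 0, 0, 0, 0, 0]]
  fingers: 1

```text
time_s: 4.6
position: [0.5589, 0.0853, 0.214]
tcp_rot: [[0.131, 0.991, 0.012], [0.991, -0.131, -0.0], [0.001, 0.012, -1.0]]
force: [0.0, -0.2, -0.6]
opening: 0.374
grasp_force: 0.0
```

```bash
cat > c.py <<'E'
from h import *
T=bot.capture("top");S=bot.capture("side")
cv2.imwrite("pics/1.png",np.hstack([cv2.resize(T['image'][120:300,60:400],None,fx=1.2,fy=1.2),cv2.resize(S['image'][60:300,150:410],None,fx=.9,fy=.9)]) if 0 else cv2.resize(S['image'][60:300,160:400],None,fx=2.4,fy=2.4))
cv2.imwrite("pics/1t.png",cv2.resize(T['image'][130:260,50:250],None,fx=4,fy=4,interpolation=cv2.INTER_CUBIC))
for q in("spindle_seat",):
  for p in(T,S):
    print(q,[(r['centre'],r['confidence'],atz(p,r['centre'],.056)) for r in bot.pinpoint(p,q)])
E
python3 c.py
```

```text
spindle_seat [([145.1, 201.7], 0.82, array([0.56147598, 0.21796918, 0.056     ])), ([296.9, 221.2], 0.43, array([ 0.51212587, -0.1387499 ,  0.056     ]))]
spindle_seat [([279.8, 151.3], 0.66, array([0.57400188, 0.21731854, 0.056     ]))]
```

View pics/1t.png

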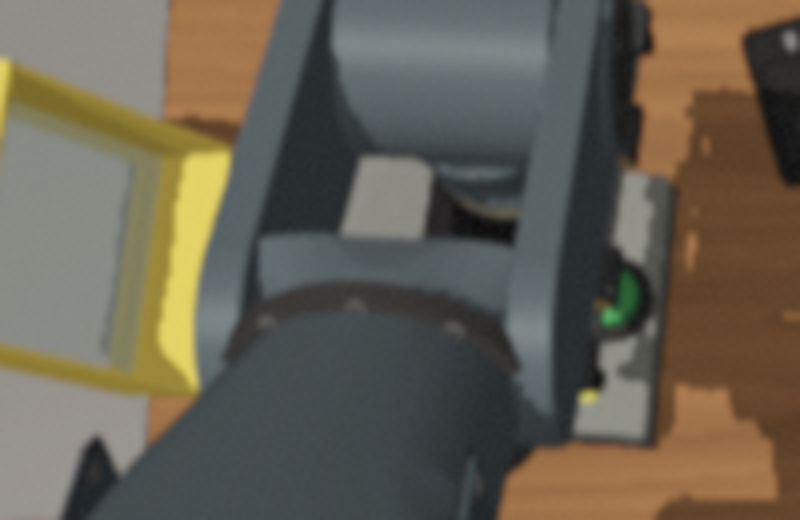

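Call:
play_rows:
  moves:
    - [[-43.4, -1.5, 0, 0, 0, 0], [-43.4, -1.5, 0, 0, 0, 0], [-43.4, -1.5, 0, 0, 0, 0], [-43.4, -1.5, 0, 0, 0, 0], [-43.4, -1.5, 0, 0, 0, 0]]

```text
time_s: 5.3
position: [0.5176, -0.1298, 0.2065]
tcp_rot: [[0.132, 0.991, -0.004], [0.991, -0.132, 0.002], [0.001, -0.004, -1.0]]
force: [0.9, 0.5, 0.6]
opening: 0.97
grasp_force: 0.0
```

Call:
play_rows:
  moves:
    - [[-43.4, -1.5, 0, 0, 0, 0], [-43.4, -1.5, 0, 0, 0, 0], [-43.4, -1.5, 0, 0, 0, 0], [0, 0, 0, 0, 0.131, 0], [0, 0, 0, 0, 0.131, 0]]

```text
time_s: 5.8
position: [0.4968, -0.2572, 0.2073]
tcp_rot: [[0.128, 0.991, 0.034], [0.955, -0.133, 0.264], [0.266, -0.001, -0.964]]
force: [-0.2, -0.3, 0.0]
opening: 1.007
grasp_force: 0.0
```

Call:
play_rows:
  moves:
    - [[0, 0, 0, 0, 0.131, 0], [0, 0, 0, 0, 0.131, 0], [0, 0, 0, 0, 0.131, 0], [0, 0, 0, 0, 0.131, 0], [0, 0, 0, 0, 0, 0]]

```text
time_s: 6.3
position: [0.4959, -0.2587, 0.204]
tcp_rot: [[0.1, 0.991, 0.092], [0.696, -0.136, 0.705], [0.711, -0.006, -0.703]]
force: [-0.4, 0.4, -1.8]
opening: 1.001
grasp_force: 0.0
```

```bash
cat > d.py <<'E'
from h import *
import sys
np.set_printoptions(precision=4,suppress=True)
S=bot.capture("side");T=bot.capture("top")
for q,w in(("spindle_seat",.056),("sleeve",0),("sleeve_mouth",.022)):
  for p in(T,S):
    print(q,[(r['centre'],r['confidence'],atz(p,r['centre'],w)) for r in bot.pinpoint(p,q)])
for p in (T,S):
  for r in bot.silhouettes(p,"sleeve"):
    print(r['centre'],r['confidence'],r['pixels'].sum())
cv2.imwrite("pics/%s.png"%sys.argv[1],np.hstack([cv2.resize(S['image'][60:300,180:340],(400,600)),cv2.resize(T['image'][140:260,60:140],(400,600),interpolation=cv2.INTER_CUBIC)]))
print(bot.read_state()['joint_positions'])
E
python3 d.py 2
```

```text
spindle_seat [([143.5, 201.5], 0.76, array([0.562 , 0.2217, 0.056 ]))]
spindle_seat [([277.4, 151.2], 0.65, array([0.5668, 0.2193, 0.056 ]))]
sleeve [([312.0, 220.1], 0.85, array([ 0.5236, -0.1802,  0.    ])), ([370.4, 283.4], 0.54, array([ 0.3671, -0.318 ,  0.    ]))]
sleeve [([226.0, 303.3], 0.67, array([ 0.3569, -0.3086,  0.    ])), ([287.0, 253.0], 0.59, array([ 0.5197, -0.1756,  0.    ])), ([219.8, 245.6], 0.57, array([ 0.3584, -0.1178, -0.    ])), ([280.0, 152.9], 0.56, array([0.5897, 0.2999, 0.    ]))]
sleeve_mouth [([312.0, 223.1], 0.69, array([ 0.5126, -0.1777,  0.022 ])), ([294.5, 219.9], 0.6, array([ 0.5208, -0.1354,  0.022 ])), ([389.7, 285.6], 0.43, array([ 0.3607, -0.3591,  0.022 ]))]
sleeve_mouth [([227.1, 313.6], 0.9, array([ 0.3565, -0.3561,  0.022 ])), ([282.6, 231.0], 0.78, array([ 0.5197, -0.1167,  0.022 ])), ([190.5, 232.3], 0.68, array([ 0.2892, -0.0786,  0.022 ]))]
[304.7, 218.9] 0.57 472
[219.8, 237.7] 0.85 1728
[227.1, 297.3] 0.83 1040
[283.8, 247.1] 0.72 782
[344.6, 207.2] 0.64 295
[-54.0984  40.3215  82.2369  29.1299  92.9433 -54.5737]
```

View pics/2.png

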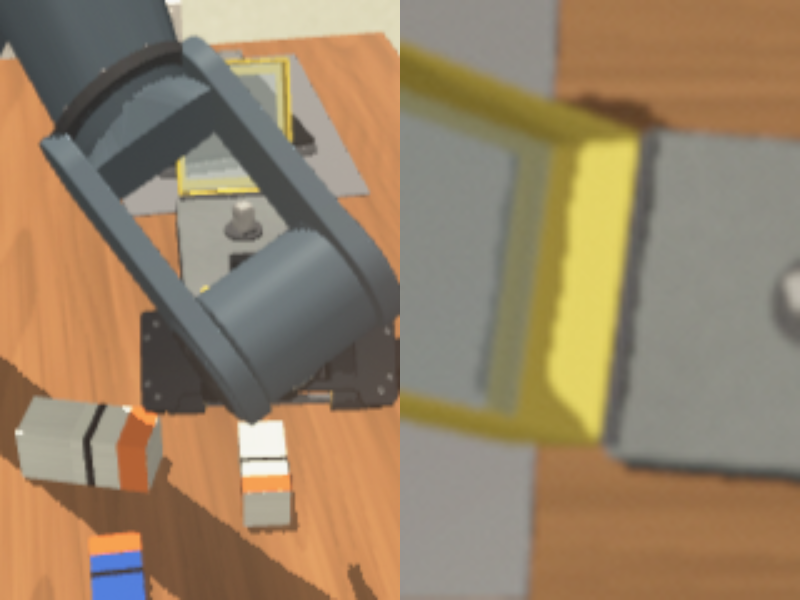

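The picture shows the lid fully open against its stop, and the spindle stands free at about (278,152) in the side view. Now I'll approach the sleeve with the tool tilted 45°.

Call:
play_rows:
  moves:
    - [[-38, 6, 0, 0, 0, 0], [-38, 6, 0, 0, 0, 0], [0, 0, 30, 0, 0, 0], [0, 0, 30, 0, 0, 0], [0, 0, 30, 0, 0, 0]]

```text
time_s: 7.3
position: [0.5109, -0.2487, 0.0905]
tcp_rot: [[0.093, 0.991, 0.094], [0.701, -0.133, 0.7], [0.707, 0.001, -0.707]]
force: [-0.1, -0.4, -0.7]
opening: 1.0
grasp_force: 0.0
```

Call:
play_rows:
  moves:
    - [[0, 0, 30, 0, 0, 0], [0, 0, 30, 0, 0, 0], [0, 0, 20, 0, 0, 0], [0, 0, 0, 0, 0, 0]]

```text
time_s: 7.7
position: [0.5171, -0.1897, 0.0336]
tcp_rot: [[0.094, 0.992, 0.089], [0.698, -0.129, 0.704], [0.71, -0.004, -0.704]]
force: [0.2, -0.1, -0.1]
opening: 0.997
grasp_force: 0.0
```

Call:
play_rows:
  moves:
    - [[-4, 0, 9, 0, 0, 0], [0, 0, 0, 0, 0, 0]]

```text
time_s: 7.9
position: [0.5189, -0.1899, 0.0252]
tcp_rot: [[0.093, 0.991, 0.094], [0.701, -0.132, 0.701], [0.707, 0.001, -0.707]]
force: [-1.1, 0.4, 0.4]
opening: 1.0
grasp_force: 0.0
```

Call:
play_rows:
  moves:
    - [[0, 0, 0, 0, 0, 0], [0, 0, 0, 0, 0, 0], [0, 0, 0, 0, 0, 0], [0, 0, 0, 0, 0, 0], [0, 0, 0, 0, 0, 0]]
  fingers: -1

```text
time_s: 8.4
position: [0.5182, -0.1893, 0.0257]
tcp_rot: [[0.093, 0.991, 0.092], [0.7, -0.131, 0.702], [0.708, -0.001, -0.707]]
force: [-1.5, 0.4, 0.3]
opening: 0.63
grasp_force: 1.0
```

Call:
play_rows:
  moves:
    - [[0, 0, 0, 0, 0, 0], [0, 0, 0, 0, 0, 0], [0, 0, 0, 0, 0, 0]]

```text
time_s: 8.7
position: [0.5181, -0.1889, 0.0256]
tcp_rot: [[0.093, 0.991, 0.092], [0.7, -0.131, 0.702], [0.708, -0.001, -0.706]]
force: [-3.0, 0.2, 2.3]
opening: 0.501
grasp_force: 30.0
```

Call:
play_rows:
  moves:
    - [[18, 0, -18, 0, 0, 0], [26, 0, -26, 0, 0, 0], [26, 0, -26, 0, 0, 0], [0, 0, 0, 0, -0.07, 0], [0, 0, 0, 0, -0.12, 0]]

```text
time_s: 9.2
position: [0.5196, -0.1921, 0.1241]
tcp_rot: [[0.111, 0.991, 0.078], [0.824, -0.135, 0.55], [0.556, 0.003, -0.831]]
force: [-0.8, 0.8, -3.2]
opening: 0.505
grasp_force: 30.0
```

Call:
play_rows:
  moves:
    - [[0, 0, 0, 0, -0.12, 0], [0, 0, 0, 0, -0.12, 0], [0, 0, 0, 0, -0.12, 0], [0, 0, 0, 0, -0.12, 0], [0, 0, 0, 0, -0.12, 0]]

```text
time_s: 9.7
position: [0.5194, -0.1894, 0.125]
tcp_rot: [[0.133, 0.991, 0.002], [0.991, -0.133, -0.009], [-0.008, 0.003, -1.0]]
force: [-0.8, 0.2, -3.5]
opening: 0.502
grasp_force: 30.0
```

Call:
play_rows:
  moves:
    - [[0, 0, 0, 0, -0.12, 0], [0, 0, 0, 0, -0.12, 0], [0, 0, 0, 0, -0.12, 0], [0, 0, 0, 0, -0.12, 0], [0, 0, 0, 0, -0.12, 0]]

```text
time_s: 10.2
position: [0.5194, -0.1886, 0.1246]
tcp_rot: [[0.11, 0.991, -0.073], [0.814, -0.132, -0.566], [-0.57, 0.003, -0.821]]
force: [-0.7, -0.3, -3.0]
opening: 0.501
grasp_force: 30.0
```

Call:
play_rows:
  moves:
    - [[0, 0, 0, 0, -0.12, 0], [0, 0, 0, 0, -0.06, 0], [0, 0, 0, 0, 0, 0]]

```text
time_s: 10.5
position: [0.5186, -0.1871, 0.1222]
tcp_rot: [[0.09, 0.992, -0.093], [0.704, -0.13, -0.698], [-0.704, -0.003, -0.71]]
force: [-0.2, 0.4, -1.4]
opening: 0.504
grasp_force: 30.0
```

```bash
cat > e.py <<'E'
from h import *
import sys
np.set_printoptions(precision=4,suppress=True)
S=bot.capture("side");T=bot.capture("top")
st=bot.read_state();P=st['position'];print(P,st['tcp_rot'][:,2])
a,b=proj(S,P),proj(T,P);print(a,b)
def crop(p,c,w):
    x,y=np.clip(np.round(c).astype(int),w,[559-w,419-w]);return cv2.resize(p['image'][y-w:y+w,x-w:x+w],(400,400),interpolation=cv2.INTER_CUBIC)
cv2.imwrite("pics/%s.png"%sys.argv[1],np.hstack([crop(S,a,50),crop(T,b,50)]))
for p in(S,T):
  for r in bot.silhouettes(p,"sleeve"): print(r['centre'],r['confidence'],r['pixels'].sum(),cv2.boundingRect(r['pixels'].astype(np.uint8)))
  print([(r['centre'],r['confidence']) for r in bot.pinpoint(p,"sleeve_mouth")])
E
python3 e.py 3
```

```text
[ 0.5189 -0.1888  0.1237] [-0.093  -0.6981 -0.7099]
[288.1161 217.3165] [321.4066 213.1915]
[225.8, 298.7] 0.75 1021 (215, 273, 25, 51)
[289.2, 221.6] 0.74 918 (279, 197, 21, 47)
[([227.2, 316.8], 0.88), ([289.2, 233.3], 0.83)]
[371.7, 285.5] 0.9 872 (348, 276, 47, 20)
[321.8, 209.3] 0.88 553 (312, 197, 25, 29)
[290.6, 291.3] 0.71 1481 (268, 261, 43, 61)
[([322.9, 215.6], 0.89), ([391.2, 286.3], 0.85), ([276.6, 317.8], 0.78)]
```

View pics/3.png

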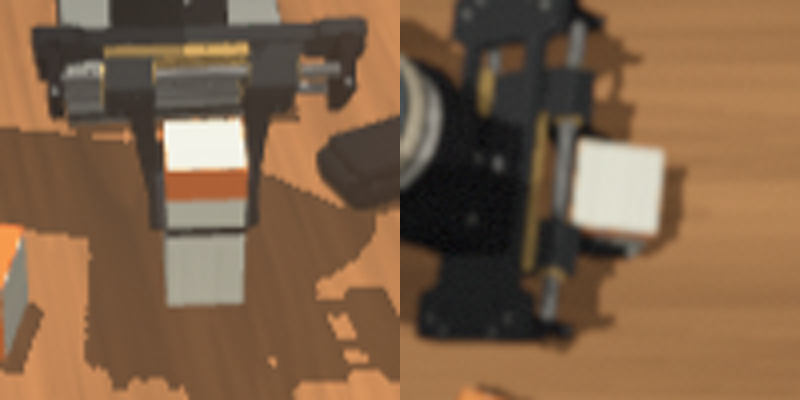

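The sleeve is upright in the gripper with its orange end up; its bottom edge is at about side row 243. Lowering it.

Call:
play_rows:
  moves:
    - [[12, 0, 12, 0, 0, 0], [12, 0, 12, 0, 0, 0], [10, 0, 10, 0, 0, 0], [5, 0, 5, 0, 0, 0], [0, 0, 0, 0, 0, 0]]

```text
time_s: 11.3
position: [0.5183, -0.1897, 0.0688]
tcp_rot: [[0.094, 0.991, -0.094], [0.702, -0.133, -0.699], [-0.706, -0.001, -0.708]]
force: [0.5, -0.3, -2.3]
opening: 0.502
grasp_force: 30.0
```

Call:
play_rows:
  moves:
    - [[1.5, 0, 1.5, 0, 0, 0], [1.5, 0, 1.5, 0, 0, 0], [0, 0, 0, 0, 0, 0]]

```text
time_s: 11.6
position: [0.5189, -0.1893, 0.0654]
tcp_rot: [[0.094, 0.991, -0.093], [0.702, -0.132, -0.7], [-0.706, 0.001, -0.708]]
force: [-0.3, -0.2, -1.9]
opening: 0.506
grasp_force: 30.0
```

```bash
python3 -c "
from h import *
S=bot.capture('side');st=bot.read_state();print(st['position'],st['force'])
I=S['image']
c=proj(S,st['position']);print(c)
for r in bot.silhouettes(S,'sleeve'):
    b=cv2.boundingRect(r['pixels'].astype(np.uint8));print(r['confidence'],b)
    if abs(b[0]-280)<15:
        v=b[1]+b[3];o,d=ray(S,(b[0]+b[2]/2,v));k=(-.215-o[1])/d[1];print('bottom z',(o+k*d))
"
```

```text
[ 0.5188548  -0.18931682  0.06542276] [ 0.04252045 -0.06390301 -2.33416166]
[287.95238348 236.66044186]
0.79 (279, 217, 21, 45)
bottom z [ 0.51802336 -0.215       0.00714555]
0.74 (186, 219, 59, 38)
0.74 (216, 273, 24, 51)
```

Bottom is about 7 mm up, so I'll step down with force checks.

Call:
play_rows:
  moves:
    - [[1.4, 0, 1.4, 0, 0, 0], [1.4, 0, 1.4, 0, 0, 0], [0, 0, 0, 0, 0, 0]]

```text
time_s: 12.0
position: [0.5185, -0.1892, 0.0608]
tcp_rot: [[0.093, 0.991, -0.094], [0.702, -0.132, -0.7], [-0.706, -0.0, -0.708]]
force: [-0.2, -0.6, -1.9]
opening: 0.51
grasp_force: 30.0
```

Call:
play_rows:
  moves:
    - [[0.7, 0, 0.7, 0, 0, 0], [0.7, 0, 0.7, 0, 0, 0], [0, 0, 0, 0, 0, 0]]

```text
time_s: 12.3
position: [0.5186, -0.1892, 0.0589]
tcp_rot: [[0.093, 0.991, -0.093], [0.702, -0.132, -0.7], [-0.706, -0.0, -0.708]]
force: [0.5, 0.3, -1.8]
opening: 0.507
grasp_force: 30.0
```

Call:
play_rows:
  moves:
    - [[0.7, 0, 0.7, 0, 0, 0], [0.7, 0, 0.7, 0, 0, 0], [0, 0, 0, 0, 0, 0]]

```text
time_s: 12.6
position: [0.5186, -0.1893, 0.057]
tcp_rot: [[0.093, 0.991, -0.093], [0.702, -0.132, -0.7], [-0.706, -0.0, -0.708]]
force: [-0.5, -0.2, -3.7]
opening: 0.507
grasp_force: 30.0
```

Call:
play_rows:
  moves:
    - [[0.7, 0, 0.7, 0, 0, 0], [0.7, 0, 0.7, 0, 0, 0], [0, 0, 0, 0, 0, 0]]

```text
time_s: 12.9
position: [0.5187, -0.1893, 0.0555]
tcp_rot: [[0.093, 0.991, -0.093], [0.701, -0.132, -0.7], [-0.707, 0.0, -0.708]]
force: [-1.2, 1.0, 0.8]
opening: 0.501
grasp_force: 30.0
```

Contact. Releasing, then retreating along the tool axis.

Call:
play_rows:
  moves:
    - [[0.3, 0, 0.3, 0, 0, 0], [0, 0, 0, 0, 0, 0]]

```text
time_s: 13.1
position: [0.5187, -0.1893, 0.0555]
tcp_rot: [[0.094, 0.991, -0.093], [0.701, -0.132, -0.701], [-0.707, 0.0, -0.707]]
force: [-1.1, 3.9, 4.6]
opening: 0.503
grasp_force: 30.0
```

Call:
play_rows:
  moves:
    - [[0, 0, 0, 0, 0, 0], [0, 0, 0, 0, 0, 0], [0, 0, 0, 0, 0, 0], [0, 0, 0, 0, 0, 0], [0, 0, 0, 0, 0, 0]]
  fingers: 1

```text
time_s: 13.6
position: [0.5186, -0.1894, 0.0546]
tcp_rot: [[0.093, 0.991, -0.093], [0.702, -0.132, -0.7], [-0.706, -0.0, -0.708]]
force: [-0.4, -0.2, -1.4]
opening: 0.868
grasp_force: 0.0
```

Call:
play_rows:
  moves:
    - [[0, 0, -10, 0, 0, 0], [0, 0, -25, 0, 0, 0], [0, 0, -35, 0, 0, 0], [0, 0, -40, 0, 0, 0], [0, 0, -40, 0, 0, 0]]

```text
time_s: 14.1
position: [0.5323, -0.0828, 0.1622]
tcp_rot: [[0.093, 0.991, -0.094], [0.702, -0.132, -0.699], [-0.706, -0.001, -0.709]]
force: [1.3, 0.2, -0.0]
opening: 0.994
grasp_force: 0.0
```

```bash
python3 - <<'E'
from h import *
np.set_printoptions(precision=4,suppress=True)
S=bot.capture("side");T=bot.capture("top")
c=(289,240);b=(318,215)
def crop(p,c,w): return cv2.resize(p['image'][c[1]-w:c[1]+w,c[0]-w:c[0]+w],(400,400),interpolation=cv2.INTER_CUBIC)
cv2.imwrite("pics/4.png",np.hstack([crop(S,c,50),crop(T,b,50)]))
I=T['image'].astype(int)
m=((I.min(2)>165)).astype(np.uint8)
n,l,s,ce=cv2.connectedComponentsWithStats(m)
for i in range(1,n):
    if s[i,4]>100 and abs(ce[i][0]-318)<25 and abs(ce[i][1]-215)<25:
        r=cv2.minAreaRect(cv2.findNonZero((l==i).astype(np.uint8)));print(s[i],r,atz(T,ce[i],.1))
        q=np.array([atz(T,x,.1)[:2] for x in cv2.boxPoints(r)]);print(q)
for r in bot.silhouettes(S,'sleeve'):
    print(r['confidence'],cv2.boundingRect(r['pixels'].astype(np.uint8)))
print(bot.read_state()['joint_positions'])
E
```

```text
[312 205  21  21 368] ((321.86138916015625, 214.88612365722656), (19.2042179107666, 19.303720474243164), 5.710592269897461) [ 0.5192 -0.1926  0.1   ]
[[ 0.4995 -0.1682]
 [ 0.5437 -0.1737]
 [ 0.5389 -0.2172]
 [ 0.4947 -0.2114]]
0.91 (215, 274, 26, 51)
0.83 (278, 221, 21, 44)
0.61 (186, 219, 59, 38)
[  1.0865  39.1354  96.7552 -50.9984  63.9594  40.3483]
```

View pics/4.png

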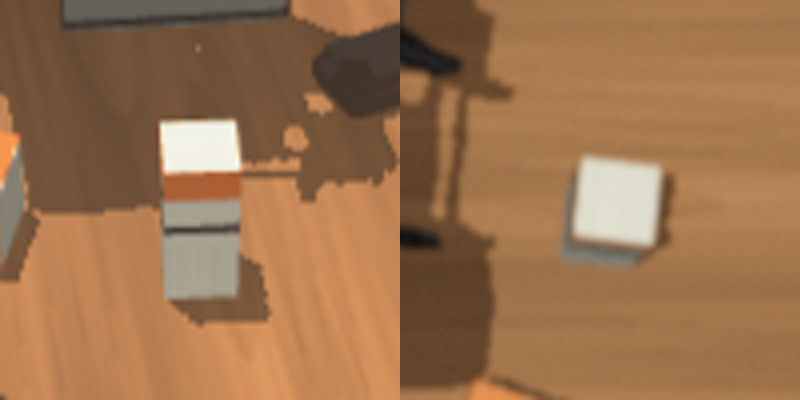

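The sleeve stands upright on the desk at (0.519, -0.193), free of the gripper. Levelling the tool and going above it.

Call:
play_rows:
  moves:
    - [[20, 0, -20, 0, 0.1, 0], [0, 0, -20, 0, 0.137, 0], [0, 0, 0, 0, 0.137, 0], [0, 0, 0, 0, 0.137, 0], [0, 0, 0, 0, 0.137, 0]]

```text
time_s: 14.75
position: [0.5373, -0.044, 0.1762]
tcp_rot: [[0.131, 0.991, -0.018], [0.983, -0.132, -0.129], [-0.131, -0.0, -0.991]]
force: [-0.4, 0.9, -0.6]
opening: 0.994
grasp_force: 0.0
```

Call:
play_rows:
  moves:
    - [[0, 0, 0, 0, 0.137, 0], [0, 0, 0, 0, 0, 0]]

```text
time_s: 14.95
position: [0.5372, -0.0476, 0.1759]
tcp_rot: [[0.14, 0.99, -0.001], [0.99, -0.14, 0.001], [0.001, -0.001, -1.0]]
force: [-0.3, -0.8, -0.3]
opening: 1.001
grasp_force: 0.0
```

Call:
play_rows:
  moves:
    - [[-36.5, 0.3, 0, 0, 0, 0], [-36.5, 0.3, 0, 0, 0, 0], [-36.5, 0.3, 0, 0, 0, 0], [-36.5, 0.3, 0, 0, 0, 0], [0, 0, 0, 0, 0, 0]]

```text
time_s: 15.45
position: [0.5194, -0.1925, 0.1753]
tcp_rot: [[0.137, 0.991, -0.002], [0.991, -0.137, -0.003], [-0.003, -0.002, -1.0]]
force: [1.3, -0.8, 0.1]
opening: 1.001
grasp_force: 0.0
```

```bash
python3 - <<'E'
from h import *
np.set_printoptions(precision=4,suppress=True)
S=bot.capture("side");T=bot.capture("top")
for p,w in((T,.056),(S,.056)):
    print([(r['centre'],r['confidence'],atz(p,r['centre'],w)) for r in bot.pinpoint(p,"spindle_seat")])
a=np.round(proj(T,[.562,.22,.07])).astype(int);b=np.round(proj(S,[.564,.22,.07])).astype(int);print(a,b)
def crop(p,c,w): return cv2.resize(p['image'][c[1]-w:c[1]+w,c[0]-w:c[0]+w],(400,400),interpolation=cv2.INTER_CUBIC)
for p,c in((T,a),(S,b)):
  I=p['image'];print(I[c[1]-14:c[1]+14,c[0]-14:c[0]+14].mean(2).astype(int)) if p is T else 0
cv2.imwrite("pics/5.png",np.hstack([crop(T,a,25),crop(S,b,25)]))
E
```

```text
[([142.8, 202.3], 0.93, array([0.5601, 0.2233, 0.056 ]))]
[([277.0, 154.0], 0.67, array([0.5627, 0.2031, 0.056 ]))]
[143 200] [276 147]
[[140 140 140 139 139 139 140 138 138 138 136 133 133 132 131 127 125 123
  125 129 133 134 135 136 136 137 136 135]
 [139 139 140 138 137 138 135 135 134 130 124 118 114 111 109 104 100  99
  104 110 118 123 129 132 136 136 135 135]
 [138 139 137 135 132 126 121 118 117 109 101  92  85  81  77  75  72  72
   73  80  87  98 107 117 128 132 134 135]
 [137 136 131 123 114 104  95  90  88  84  78  71  66  63  64  61  58  58
   57  59  61  68  77  92 108 120 130 132]
 [131 122 112  98  87  80  76  73  74  72  68  66  65  64  63  62  60  60
   58  55  54  54  56  64  78  98 111 121]
 [112  99  87  77  73  72  73  71  73  71  69  67  69  65  65  66  63  61
   60  59  58  56  54  53  58  68  83  95]
 [ 90  80  75  73  74  74  75  74  74  73  71  72  69  69  66  66  66  63
   62  63  60  58  58  55  54  54  60  68]
 [ 75  76  77  77  76  77  77  76  75  74  74  73  71  70  71  68  66  66
   64  64  64  59  60  58  56  54  54  54]
 [ 78  79  80  80  79  77  7
[... 1612 characters left out ...]
 92  92  92  92  92  92  90  90  90  90  88  89  89  88  89  86  88  86
   85  86  84  84  85  82  81  81  82  80]
 [ 93  91  93  94  91  92  92  92  91  92  90  90  90  89  88  88  89  87
   88  86  86  84  85  82  83  83  83  81]
 [ 94  94  93  93  92  92  91  92  92  91  91  89  90  90  90  89  87  89
   88  88  87  85  85  84  85  83  84  82]
 [ 94  94  94  93  92  93  93  94  91  93  92  91  91  90  90  90  90  89
   89  87  89  86  88  87  86  85  84  84]
 [ 95  96  95  94  93  93  93  93  93  92  91  93  91  91  91  90  90  90
   89  89  88  88  87  86  87  85  87  84]
 [ 96  95  94  95  94  96  94  93  93  93  93  93  92  93  92  91  91  89
   90  90  90  89  88  89  87  86  85  86]]
```

View pics/5.png

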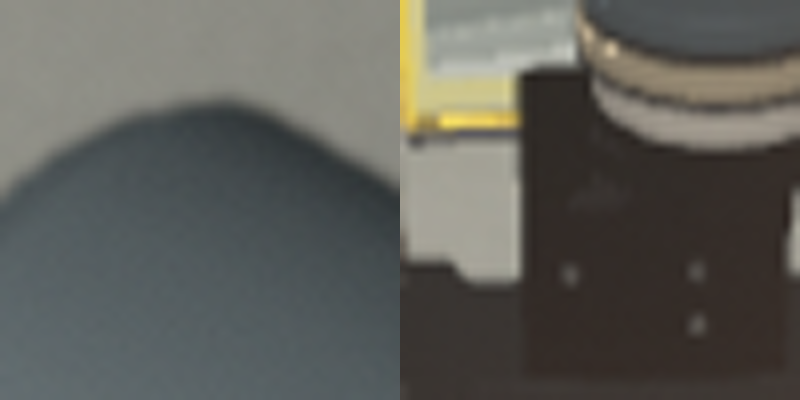

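The arm still hides the spindle in both views. I'll grip the sleeve first, then look from a pose off to the side.

Call:
play_rows:
  moves:
    - [[0, 0, 30, 0, 0, 0], [0, 0, 30, 0, 0, 0], [0, 0, 25, 0, 0, 0], [0, 0, 15, 0, 0, 0], [0, 0, 5, 0, 0, 0]]

```text
time_s: 16.15
position: [0.5188, -0.1861, 0.0694]
tcp_rot: [[0.13, 0.992, -0.004], [0.992, -0.13, 0.003], [0.002, -0.004, -1.0]]
force: [-0.7, 0.4, -0.8]
opening: 1.002
grasp_force: 0.0
```

Call:
play_rows:
  moves:
    - [[0, 0, 0, 0, 0, 0], [0, 0, 0, 0, 0, 0], [0, 0, 0, 0, 0, 0], [0, 0, 0, 0, 0, 0], [0, 0, 0, 0, 0, 0]]
  fingers: -1

```text
time_s: 16.65
position: [0.5203, -0.1887, 0.072]
tcp_rot: [[0.132, 0.991, 0.001], [0.991, -0.132, 0.0], [0.0, 0.001, -1.0]]
force: [0.2, 0.1, 0.4]
opening: 0.63
grasp_force: 0.0
```

Call:
play_rows:
  moves:
    - [[0, 0, 0, 0, 0, 0], [0, 0, 0, 0, 0, 0], [0, 0, 0, 0, 0, 0], [0, 0, 0, 0, 0, 0]]

```text
time_s: 17.05
position: [0.5198, -0.1885, 0.0716]
tcp_rot: [[0.132, 0.991, -0.0], [0.991, -0.132, 0.001], [0.001, -0.0, -1.0]]
force: [-1.3, 0.1, 4.2]
opening: 0.504
grasp_force: 29.9
```

Call:
play_rows:
  moves:
    - [[0, 0, -20, 0, 0, 0], [0, 0, -40, 0, 0, 0], [0, 0, -45, 0, 0, 0], [0, 0, -45, 0, 0, 0], [-29, -20, 0, 0, 0, 0]]

```text
time_s: 17.55
position: [0.5019, -0.2153, 0.2273]
tcp_rot: [[0.128, 0.992, 0.014], [0.992, -0.128, -0.006], [-0.004, 0.015, -1.0]]
force: [0.4, -1.2, -2.4]
opening: 0.5
grasp_force: 29.9
```

Call:
play_rows:
  moves:
    - [[-29, -20, 0, 0, 0, 0], [-29, -20, 0, 0, 0, 0], [-29, -20, 0, 0, 0, 0], [-29, -20, 0, 0, 0, 0], [0, 0, 0, 0, 0, 0]]

```text
time_s: 18.05
position: [0.3993, -0.322, 0.2206]
tcp_rot: [[0.137, 0.991, -0.001], [0.991, -0.137, 0.0], [-0.0, -0.001, -1.0]]
force: [0.8, 0.1, -2.0]
opening: 0.504
grasp_force: 29.9
```

```bash
python3 - <<'E'
from h import *
np.set_printoptions(precision=4,suppress=True)
S=bot.capture("side");T=bot.capture("top")
st=bot.read_state();print(st['position'],st['tcp_rot'].round(3).tolist(),st['force'])
for p,w in((T,.056),(S,.056)):
    print([(r['centre'],r['confidence'],atz(p,r['centre'],w)) for r in bot.pinpoint(p,"spindle_seat")])
    print([(r['centre'],r['confidence'],cv2.boundingRect(r['pixels'].astype(np.uint8))) for r in bot.silhouettes(p,"sleeve")])
    print([(r['centre'],r['confidence']) for r in bot.pinpoint(p,"sleeve_mouth")])
a=np.round(proj(T,[.562,.22,.07])).astype(int);b=np.round(proj(S,[.564,.22,.07])).astype(int);c=np.round(proj(S,st['position'])).astype(int);print(a,b,c)
def crop(p,c,w,s=400): return cv2.resize(p['image'][c[1]-w:c[1]+w,c[0]-w:c[0]+w],(s,s),interpolation=cv2.INTER_CUBIC)
np.savez("s.npz",T=T['image'],S=S['image'])
cv2.imwrite("pics/6.png",np.hstack([crop(T,a,20),np.vstack([crop(S,b,20,300),crop(S,c,40,300)])[:, :] [:400] if 0 else crop(S,b,20)]))
cv2.imwrite("pics/6b.png",crop(S,c,50))
E
```

```text
[ 0.4011 -0.3193  0.2206] [[0.134, 0.991, -0.0], [0.991, -0.134, 0.002], [0.002, -0.001, -1.0]] [ 0.0511  0.0541 -2.2959]
[([145.2, 200.1], 0.82, array([0.5653, 0.2179, 0.056 ]))]
[([299.2, 270.8], 0.57, (286, 261, 24, 25)), ([353.0, 285.6], 0.47, (348, 277, 9, 18))]
[]
[([279.2, 152.6], 0.92, array([0.5708, 0.21  , 0.056 ]))]
[([240.1, 239.9], 0.91, (228, 211, 27, 55)), ([223.0, 299.1], 0.91, (216, 273, 24, 51)), ([208.0, 237.5], 0.58, (186, 219, 44, 37))]
[([228.5, 314.5], 0.84), ([242.5, 256.9], 0.8), ([189.5, 232.9], 0.55)]
[143 200] [276 147] [241 227]
```

View pics/6.png

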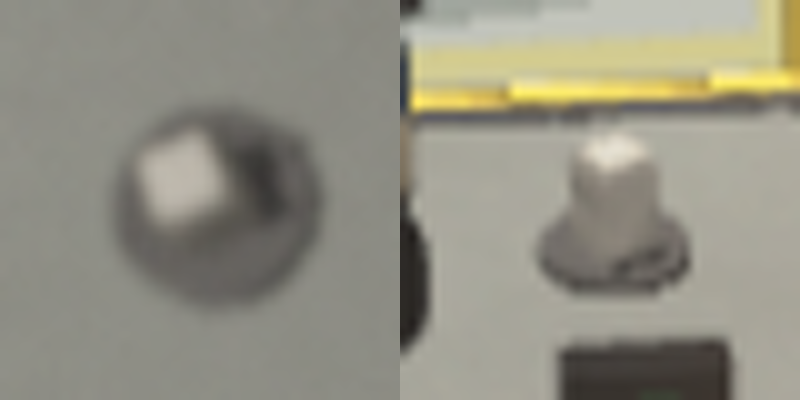

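The spindle shows clearly. In the top crop the shoulder disc is centred at about (144.2,199.9), with the bright shaft top at (140.5,197) and turned about 20°. In the side crop the shoulder is at (276.9,151.5).

```bash
python3 - <<'E'
from h import *
np.set_printoptions(precision=4,suppress=True)
T=bot.capture("top");S=bot.capture("side")
print("shoulder",atz(T,(144.2,199.85),.056),atz(S,(276.9,151.5),.056),tri(T,(144.2,199.85),S,(276.9,151.5)))
print("shafttop",atz(T,(140.5,197),.088),atz(S,(276.7,142),.088))
g=cv2.resize(T['image'][180:220,123:163],(400,400),interpolation=cv2.INTER_CUBIC).mean(2)
for th in(155,165,175):
    m=(g>th).astype(np.uint8);n,l,s,c=cv2.connectedComponentsWithStats(m)
    i=l[175,180]; print(th,i)
    if i:
        r=cv2.minAreaRect(cv2.findNonZero((l==i).astype(np.uint8)));print(r)
        k=[atz(T,(123+(x[0]+.5)/10-.5,180+(x[1]+.5)/10-.5),.088)[:2] for x in cv2.boxPoints(r)]
        d=k[1]-k[0];print(np.mean(k,0),np.degrees(np.arctan2(d[1],d[0]))%90)
# held sleeve: side mask rect
st=bot.read_state();P=st['position'];R=st['tcp_rot'];print(P,R[:,1])
for r in bot.silhouettes(S,"sleeve"):
    if abs(r['centre'][0]-240)<8:
        m=r['pixels'].astype(np.uint8);b=cv2.boundingRect(m);print(b,cv2.minAreaRect(cv2.findNonZero(m)))
        for off in(0,.004):
            C=P.copy()-R[:,0]*off
            # predicted outline of sleeve
            ps=[proj(S,C+R[:,0]*sx*.022+R[:,1]*sy*.022+np.array([0,0,dz])) for sx in(-1,1) for sy in(-1,1) for dz in(-.0716,.0284)]
            ps=np.array(ps);print(off,ps.min(0),ps.max(0))
E
```

```text
shoulder [0.5659 0.2202 0.056 ] [0.565  0.2178 0.056 ] (array([0.5659, 0.2206, 0.0544]), np.float64(0.0007785615709626642))
shafttop [0.566  0.2213 0.088 ] [0.565  0.2203 0.088 ]
155 1
((180.1914825439453, 177.87681579589844), (64.5975112915039, 66.52359008789062), 69.775146484375)
[0.5653 0.2211] 20.635434868183978
165 1
((179.7774200439453, 177.36001586914062), (56.54661560058594, 59.21584701538086), 70.82099914550781)
[0.5654 0.2212] 19.53592017798921
175 1
((179.632080078125, 177.96224975585938), (45.3289794921875, 49.587158203125), 74.05460357666016)
[0.5652 0.2212] 16.145787573570416
[ 0.4022 -0.3185  0.2212] [ 0.9914 -0.1306  0.    ]
(230, 209, 26, 55) ((242.5, 236.0), (54.0, 25.0), 90.0)
0 [228.9524 207.2174] [254.815  261.9837]
0.004 [228.8728 208.4939] [254.8313 263.4209]
```

View pics/6b.png

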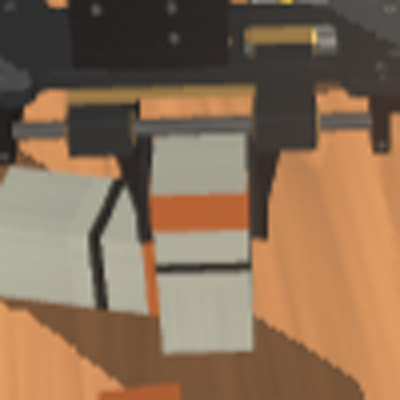

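The held sleeve is upright and its axis sits 4 mm off the TCP along tool -x. The spindle is at (0.5655, 0.2207), its square at about 20°. Carrying the sleeve over, stopping about 12° short of alignment.

Call:
play_rows:
  moves:
    - [[40, 6.5, 0, 0, 0, 0], [40, 6.5, 0, 0, 0, 0], [40, 6.5, 0, 0, 0, 0], [40, 6.5, 0, 0, 0, 0], [40, 6.5, 0, 0, 0, 0]]

```text
time_s: 19.1
position: [0.4607, -0.1236, 0.2216]
tcp_rot: [[0.132, 0.991, 0.001], [0.991, -0.132, 0.001], [0.001, 0.001, -1.0]]
force: [0.7, -0.6, -2.2]
opening: 0.504
grasp_force: 29.9
```

Call:
play_rows:
  moves:
    - [[40, 6.5, 0, 0, 0, 0], [40, 6.5, 0, 0, 0, 0], [40, 6.5, 0, 0, 0, 0], [40, 6.5, 0, 0, 0, 0], [40, 6.5, 0, 0, 0, 0]]

```text
time_s: 19.6
position: [0.5193, 0.0707, 0.2217]
tcp_rot: [[0.131, 0.991, 0.001], [0.991, -0.131, 0.001], [0.001, 0.001, -1.0]]
force: [0.3, -0.1, -2.7]
opening: 0.505
grasp_force: 29.9
```

Call:
play_rows:
  moves:
    - [[40, 6.5, 0, 0, 0, 0], [40, 6.5, 0, 0, 0, 0], [40, 6.5, 0, 0, 0, 0], [35, 6, 0, 0, 0, 0], [0, 0, 0, 0, 0, 0]]

```text
time_s: 20.1
position: [0.5659, 0.2237, 0.2218]
tcp_rot: [[0.127, 0.992, 0.003], [0.992, -0.127, 0.003], [0.004, 0.003, -1.0]]
force: [-0.1, 0.4, -2.4]
opening: 0.501
grasp_force: 29.9
```

Call:
play_rows:
  moves:
    - [[0, 0, 0, 0, 0, -0.09], [0, 0, 0, 0, 0, -0.09], [0, 0, 0, 0, 0, -0.09], [0, 0, 0, 0, 0, 0]]

```text
time_s: 20.5
position: [0.5642, 0.2186, 0.2215]
tcp_rot: [[-0.137, 0.991, -0.001], [0.991, 0.137, 0.001], [0.001, -0.001, -1.0]]
force: [0.2, 0.4, -1.4]
opening: 0.502
grasp_force: 29.9
```

Call:
play_rows:
  moves:
    - [[6, 1.6, 0, 0, 0, 0], [0, 0, 20, 0, 0, 0], [0, 0, 20, 0, 0, 0], [0, 0, 13, 0, 0, 0], [0, 0, 0, 0, 0, 0]]

```text
time_s: 21.0
position: [0.5639, 0.225, 0.1666]
tcp_rot: [[-0.136, 0.991, -0.005], [0.991, 0.136, 0.0], [0.001, -0.005, -1.0]]
force: [0.8, 0.7, -3.1]
opening: 0.503
grasp_force: 29.9
```

```bash
python3 - <<'E'
from h import *
np.set_printoptions(precision=4,suppress=True)
S=bot.capture("side");st=bot.read_state();P=st['position'];R=st['tcp_rot'];print(P,R[:,0],st['force'],st['moment'])
b=np.round(proj(S,[.565,.22,.13])).astype(int);print(b)
w=28;cv2.imwrite("pics/7.png",cv2.resize(S['image'][b[1]-w:b[1]+w,b[0]-w:b[0]+w],(560,560),interpolation=cv2.INTER_CUBIC))
E
```

```text
[0.5649 0.2252 0.1679] [-0.1365  0.9906  0.0009] [ 0.4101  0.4328 -2.3533] [-0.1136  0.0141 -0.0478]
[277 130]
```

View pics/7.png

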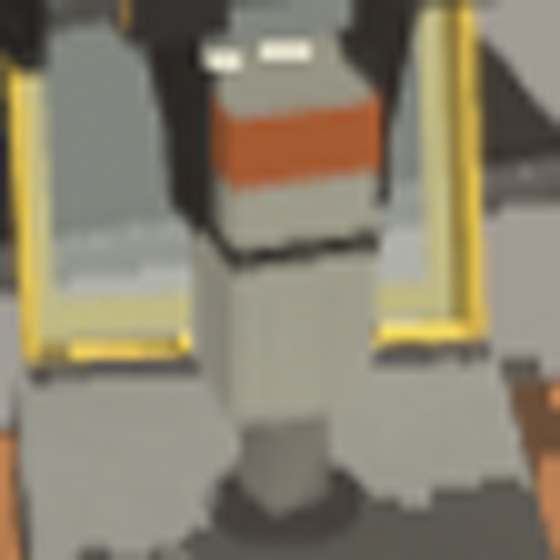

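The sleeve is centred right above the shaft in the side view (both at about column 287 of the crop). Pressing down gently now.

Call:
play_rows:
  moves:
    - [[0, 0, 3, 0, 0, 0], [0, 0, 3, 0, 0, 0], [0, 0, 2, 0, 0, 0], [0, 0, 2, 0, 0, 0], [0, 0, 0, 0, 0, 0]]

```text
time_s: 21.55
position: [0.5653, 0.2252, 0.1586]
tcp_rot: [[-0.137, 0.991, -0.0], [0.991, 0.137, 0.001], [0.001, -0.0, -1.0]]
force: [-0.5, 0.1, -2.5]
opening: 0.507
grasp_force: 29.9
```

Call:
play_rows:
  moves:
    - [[0, 0, 1.5, 0, 0, 0], [0, 0, 1.5, 0, 0, 0], [0, 0, 0, 0, 0, 0]]

```text
time_s: 21.85
position: [0.5649, 0.2252, 0.1556]
tcp_rot: [[-0.137, 0.991, -0.001], [0.991, 0.137, 0.001], [0.001, -0.001, -1.0]]
force: [-1.2, 0.3, -1.1]
opening: 0.505
grasp_force: 29.9
```

Call:
play_rows:
  moves:
    - [[0, 0, 1, 0, 0, 0], [0, 0, 1, 0, 0, 0], [0, 0, 0, 0, 0, 0]]

```text
time_s: 22.15
position: [0.5649, 0.2253, 0.1547]
tcp_rot: [[-0.137, 0.991, -0.001], [0.991, 0.137, 0.001], [0.001, -0.001, -1.0]]
force: [-3.8, -0.1, 6.3]
opening: 0.505
grasp_force: 30.0
```

Resting on the shaft. Now turn while pressing.

Call:
play_rows:
  moves:
    - [[0, 0, 0.4, 0, 0, -0.035], [0, 0, 0.3, 0, 0, -0.035], [0, 0, 0.3, 0, 0, -0.035], [0, 0, 0.3, 0, 0, -0.035], [0, 0, 0, 0, 0, -0.035]]

```text
time_s: 22.65
position: [0.5642, 0.2253, 0.1519]
tcp_rot: [[-0.309, 0.951, -0.003], [0.951, 0.309, 0.001], [0.002, -0.002, -1.0]]
force: [-1.4, 1.1, -1.6]
opening: 0.5
grasp_force: 30.0
```

Call:
play_rows:
  moves:
    - [[0, 0, 1.5, 0, 0, 0], [0, 0, 1.5, 0, 0, -0.02], [0, 0, 1.5, 0, 0, 0], [0, 0, 0, 0, 0, 0]]

```text
time_s: 23.05
position: [0.5644, 0.2249, 0.1473]
tcp_rot: [[-0.326, 0.945, -0.002], [0.945, 0.326, 0.0], [0.001, -0.002, -1.0]]
force: [-4.0, -0.7, -1.5]
opening: 0.505
grasp_force: 30.0
```

Call:
play_rows:
  moves:
    - [[0, -0.5, 3, 0, 0, 0], [0, 0, 4, 0, 0, 0], [0, 0, 4, 0, 0, 0], [0, 0, 4, 0, 0, 0], [0, 0, 0, 0, 0, 0]]

```text
time_s: 23.55
position: [0.5642, 0.2249, 0.1319]
tcp_rot: [[-0.326, 0.945, -0.002], [0.945, 0.326, 0.001], [0.001, -0.001, -1.0]]
force: [-4.1, -1.6, -4.3]
opening: 0.501
grasp_force: 30.0
```

Call:
play_rows:
  moves:
    - [[0, 0, 2, 0, 0, 0], [0, 0, 2, 0, 0, 0], [0, 0, 1, 0, 0, 0], [0, 0, 0, 0, 0, 0]]

```text
time_s: 23.95
position: [0.5643, 0.2249, 0.1277]
tcp_rot: [[-0.327, 0.945, -0.002], [0.945, 0.327, 0.001], [0.001, -0.001, -1.0]]
force: [-5.3, -2.2, -0.7]
opening: 0.503
grasp_force: 30.0
```

Call:
play_rows:
  moves:
    - [[0, 0, 1, 0, 0, 0], [0, 0, 0.5, 0, 0, 0], [0, 0, 0, 0, 0, 0]]

```text
time_s: 24.25
position: [0.5642, 0.2249, 0.1276]
tcp_rot: [[-0.327, 0.945, -0.001], [0.945, 0.327, 0.0], [0.001, -0.001, -1.0]]
force: [-7.1, -2.3, 7.5]
opening: 0.503
grasp_force: 30.0
```

The sleeve is home: it stops at TCP 0.1276 against a predicted 0.1276. Releasing and going straight up.

Call:
play_rows:
  moves:
    - [[0, 0, 0, 0, 0, 0], [0, 0, 0, 0, 0, 0], [0, 0, 0, 0, 0, 0], [0, 0, 0, 0, 0, 0], [0, 0, 0, 0, 0, 0]]
  fingers: 1

```text
time_s: 24.75
position: [0.566, 0.2253, 0.1266]
tcp_rot: [[-0.326, 0.945, 0.002], [0.945, 0.326, 0.002], [0.001, 0.003, -1.0]]
force: [-0.2, -0.4, -0.2]
opening: 0.874
grasp_force: 0.0
```

Call:
play_rows:
  moves:
    - [[0, 0, 0, 0, 0, 0], [0, 0, -10, 0, 0, 0], [0, 0, -25, 0, 0, 0], [0, 0, -35, 0, 0, 0], [0, 0, -35, 0, 0, 0]]

```text
time_s: 25.25
position: [0.5648, 0.225, 0.2328]
tcp_rot: [[-0.326, 0.945, -0.0], [0.945, 0.326, 0.001], [0.001, 0.0, -1.0]]
force: [0.4, -0.4, 0.3]
opening: 0.999
grasp_force: 0.0
```

Call:
play_rows:
  moves:
    - [[-40, 0, 0, 0, 0, 0], [-40, 0, 0, 0, 0, 0], [-40, 0, 0, 0, 0, 0], [-40, 0, 0, 0, 0, 0], [-40, 0, 0, 0, 0, 0]]

```text
time_s: 25.75
position: [0.6308, 0.0345, 0.2322]
tcp_rot: [[-0.327, 0.945, 0.001], [0.945, 0.327, 0.001], [0.0, 0.002, -1.0]]
force: [-0.2, 0.5, -0.3]
opening: 0.997
grasp_force: 0.0
```

Call:
play_rows:
  moves:
    - [[-40, 0, 0, 0, 0, 0], [-40, 0, 0, 0, 0, 0], [-40, 0, 0, 0, 0, 0], [0, 0, 0, 0, 0, 0], [0, 0, 0, 0, 0, 0]]

```text
time_s: 26.25
position: [0.6694, -0.0784, 0.2315]
tcp_rot: [[-0.324, 0.946, 0.0], [0.946, 0.324, 0.002], [0.001, 0.001, -1.0]]
force: [0.1, -0.2, -0.4]
opening: 0.999
grasp_force: 0.0
```

```bash
python3 - <<'E'
from h import *
S=bot.capture("side");T=bot.capture("top")
b=np.round(proj(S,[.565,.22,.11])).astype(int);a=np.round(proj(T,[.565,.22,.11])).astype(int);print(a,b)
def crop(p,c,w): return cv2.resize(p['image'][c[1]-w:c[1]+w,c[0]-w:c[0]+w],(400,400),interpolation=cv2.INTER_CUBIC)
cv2.imwrite("pics/8.png",np.hstack([crop(T,a,35),crop(S,b,35)]))
E
```

```text
[139 195] [277 136]
```

View pics/8.png

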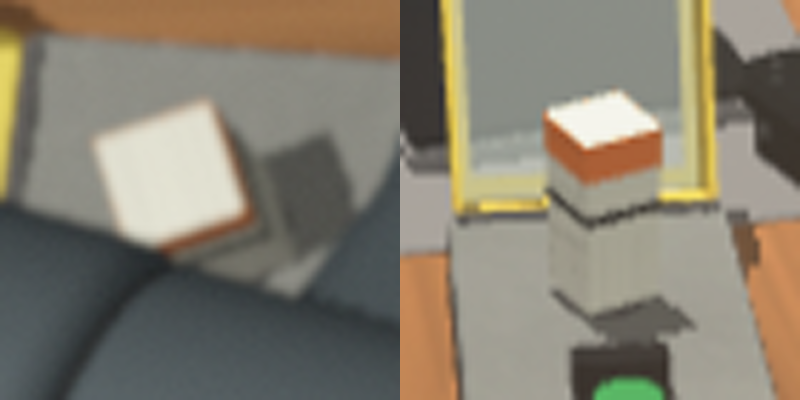

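The sleeve stands home on the spindle (crop centre about (605,205) in the side view), covering the shoulder. The lid is open and the arm is clear.

```bash
python3 -c "
from rig import bot
print(bot.hand_in())"
```

```text
the job is handed in; nothing more can be done
None
```

I pressed the button and the lid sprang open, stood the sleeve upright on the desk and let go, then regrasped it and turned it home on the spindle; the last pictures show it seated, lid open and arm clear, and I handed the job in at about 26 s without a verdict coming back.

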